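Seat a flanged nut in its nesting plate

ROBOT

A 7-joint arm with a two-finger parallel gripper is mounted at the origin on the work surface. World frame = base frame: x ahead of the robot, y to its left, z up, the work surface at z = 0. Lengths are in mm, angles in rad, forces in N, time in s.
With the tool pointing down it reaches from about 425 to 875 mm from the base axis. Payload 4.7 kg.
Tool frame: the origin (TCP) lies between the finger pads; the fingertips stand 11 mm ahead of it and the grasp point (between the pads) lies 8 mm behind it (ctrl.nose_length is the distance from the TCP to the fingertips, in mm); y points along the fingers, x is the direction in which the jaws open and shut, and the axes are right-handed (so a half turn about y gives the same grasp; the last joint's range is limited). The gripper opens to 85 mm and grips with 20 to 120 N. Pads are 22 mm wide; open, the fingers measure 114 mm over their backs; the gripper's body (76 mm by 85 mm) begins 54 mm behind the grasp point. The pads swing forward as they close: fully open they stand 13 mm farther back than shut.
Start: joints at [-1.245, 0.321, -0.07, 1.45, 0.023, 1.371, -0.057], TCP at [199.428, 618.67, 242.349] pointing down, gripper open.
Joint ranges: [-2.86, 2.86], [-0.3, 2.09], [-1.38, 1.24], [0.06, 2.45], [-1.56, 4.7], [0.09, 2.05], [-2.69, 2.69]. Speed limits (rad/s): [2.57, 2.57, 3.14, 3.14, 3.14, 3.14, 3.14].

INTERFACE

Orientations are given as [roll, pitch, yaw] about the fixed x, y, z axes, in that order (R = Rz(yaw) Ry(pitch) Rx(roll)).
In Python, from bench import ctrl gives the robot as it stands.
- The arm moves only by the shell command python3 -m crank 'ROWS' [FORCE]. ROWS is JSON, one flat list of numbers, 7 for each row, row after row: the shift along the tool's x, y, z scaled (see below), then the turn, a rotation vector about the tool's x, y, z scaled (see below), then the opening, from 0 (shut) to 1 (fully open). A call has 1 to 5 rows; each row is the pose to reach, as a shift and turn from the pose commanded when the call began, along the tool's axes at that moment; what a row does not reach only later rows make up. The controller multiplies each number of a shift by 0.25 m and each number of a turn by 30 degrees. A row lasts 1/12 s, in which the tool goes at most 41.7 mm and 7.16 degrees, less where a joint would pass 70% of its speed; a pose out of reach is approached as far as the arm can. A call with a number of a shift or a turn outside -1 to 1 is refused whole. A call with a gripper value outside its range is refused whole. The fingers move at their own pace and stop on an object; FORCE is the grip in N (left out, the last holds). Time passes only in rows, so rows that repeat a pose let the fingers close. It gives the time, the measured TCP pose, the force and the opening at its end, in the units of the state.
- ctrl.state(): the state, without advancing time (a new reading comes with each control period).
- ctrl.camera(name): name is "scene" or "top" or "wrist"; returns a dict with "img" (400x640x3 uint8, blue, green, red), "fx", "fy", "cx", "cy" (pixels), "eye" and "attitude" of the camera in the world; the wrist camera has in their place "hand_eye" (4x4, takes a point from camera to tool coordinates, whose origin is the TCP and whose axes are the tool frame's). Camera axes: x right, y up, looking along -z (the intrinsics and any distortion apply to the point x, -y, -z); pixel columns grow to the right and rows downward; lengths in mm; the calibration is good to about 2 mm. A picture is of the moment at which its call begins: read the wrist's pose just before it. There is no depth.
- ctrl.hand_in(): hands the job in, once; it reports no verdict.
The state is a dict: "t": time; "joints": joint angles; "joint_velocities": joint speeds; "tau": joint torques, N m; "tcp_pos": TCP position; "tcp_rot": TCP orientation; "force": force on the tool from outside, world axes, zero at the start; "ft_torque": the same for the moment, N m; "finger_gap": opening from 0.0 (shut) to 1.0 (fully open).
Only numpy, scipy, OpenCV 4.12 (cv2) and the standard library are available. Lean on these libraries where they do the work, as an engineer would, in place of code of your own. Each camera call takes 0.05 s, during which the arm holds its last target.

TASK

Nudge the closed-top flanged nut across the blue-grey nesting plate, without pinching it or lifting it, until its flange drops into the round pocket. Then press it straight down by feel until the stiff brass pad under it meets its stop, hold it there for a moment with a firm press of about 15 N so that the nut sits fully home, and take the hand away; never put more than 25 N on the nut. Leave the dark socket on the plate, the spray can and the wrench as they are.

Things in the scene. Friction and masses are not known exactly. Their poses are not given: they have to be found in the camera images.
- nut_center (a point): The nut: loose, bright steel, 0.15 kg, flat closed top. Round flange 44 mm in diameter, 5 mm thick at the bottom; on it a hexagon 30 mm across flats; 22 mm high in all. This point is its centre, 11 mm above the underside, z axis up. It starts flat on the plate, 80 to 180 mm from the pocket, and slides with a side force of 1 to 2 N, a few N more as it tips over the pocket's edge.
- pocket (a point): Centre of the pocket's mouth, level with the plate's top face (24 mm above the bench). Round, 47 mm in diameter, 1.5 mm chamfer. Its floor is a brass pad, at first 6 mm down, shimmed anew each time: its levels are uncertain by 3.5 mm either way and must be felt. A nut just dropped in has its centre 1.5 to 8.5 mm above this point; fully home, -3.5 to 3.5 mm.
- pad (a joint): How far the brass pad has been pushed down, in m: 0 at the start, 0.005 at its hard, rigid stop. Held by friction: it yields only under about 7 N, does not spring back, and carries the nut's weight without moving.
- plate: The nesting plate, blue-grey anodised aluminium, 200 (x) by 260 (y) by 24 mm thick, fixed to the bench; origin at the centre of its underside, top face flat. The pocket's centre lies at x 0, y -60 mm in its frame; the nut starts in the half with y > 0.
- socket_center (a point): Bystander: dark steel wrench socket, 26 mm in diameter, 38 mm tall, standing loose on the plate at the corner beyond the pocket (+x, -y); this point is its centre, 19 mm above the plate. Leave it alone.
- can_center (a point): Bystander: green spray can with a yellow label, 64 mm in diameter, 170 mm tall, standing on the bench to the -y side of the plate; this point is its centre, half-way up. Leave it alone.
- wrench: Bystander: steel wrench, 200 mm long, lying on the bench to the +y side of the plate. Leave it alone.
Mind the look-alikes: they are no part of the job. What is meant by the part that bears nut_center is not green or red, and is the larger of those in its own colour.

How it is judged (in metres and radians):
On the way, in this order (a step that is already met when the one before it is completed fails the run):
1. the nut's flange has dropped into the pocket: nut centre within 4 mm of the pocket's centre sideways and less than 9.5 mm above the plate's top (horizontal distance between nut_center and pocket below 0.004 m and z of nut_center in the frame of pocket below 0.0095 m), for 0.1 s.
2. with the pad at least 4.2 of its 5 mm down, the nut is held down with a firm press of more than 10 N (value of joint pad above 0.0042 m and contact force between the fingers and nut above 10 N), for 0.2 s.
At the end, for the whole second after the job is handed in: The nut lies at rest in the pocket, its centre within 3 mm of the pocket's centre sideways and less than 5 mm above the plate's top face, level to 0.06 rad, with the pad at least 4.2 mm of its 5 mm down (horizontal distance between nut_center and pocket below 0.003 m and z of nut_center in the frame of pocket below 0.005 m and value of joint pad above 0.0042 m and angle between nut_center's own z axis and vertical below 0.06 rad and linear speed of nut below 0.01 m/s); the robot touches nothing.
It fails at once if the nut is lifted: its centre more than 19 mm above the plate's top (it slides at 11 mm) (z of nut_center in the frame of pocket above 0.019 m).
It fails at once if the fingers push, press or pinch the nut with more than 25 N (contact force between the fingers and nut above 25 N).
It fails at once if the socket is moved more than 10 mm (distance of socket_center from where it was at the start of the episode above 0.01 m).
It fails at once if the spray can is moved more than 15 mm (distance of can_center from where it was at the start of the episode above 0.015 m).
It fails at once if the wrench is moved more than 15 mm (distance of wrench from where it was at the start of the episode above 0.015 m).
It also fails if it takes over 54 s, if anything falls off the work surface, if the arm or the gripper's body presses on something with over 40 N, if the wrist force passes 120 N, or if a joint passes its speed limit or range.

## Working session

There is one attempt and no reset: what is moved stays moved. The work goes in short steps, Python scripts to look and compute and a shell command to move; the robot and the scene stay as the last step left them, time stands still between calls to the robot, and variables do not carry over. Pictures are saved under pics/ and viewed, and the job is handed in when it is done.

```bash
ls; mkdir -p pics; python3 - <<'E'
from bench import ctrl
import cv2,json
s=ctrl.state();print(s)
for n in("scene","top","wrist"):
    c=ctrl.camera(n);cv2.imwrite(f"pics/{n}0.png",c["img"]);print(n,{k:v for k,v in c.items() if k!="img"})
E
```

```text
pics
{'t': 0.0, 'joints': array([-1.24486965,  0.32183498, -0.07011194,  1.45170718,  0.02258509,
        1.37076777, -0.05690182]), 'joint_velocities': array([ 4.50008108e-04, -1.53087548e-03, -1.02935037e-03, -9.56443247e-04,
       -2.65606254e-04, -1.74817418e-03,  2.22009808e-05]), 'tau': array([ 1.78767277e-04, -4.93579030e+01, -3.81990960e-01, -3.14339340e+01,
        1.30371196e-02,  1.11358622e-02, -3.90775847e-05]), 'tcp_pos': array([199.28315035, 618.14855312, 241.19974018]), 'tcp_rot': array([-1.5708715 ,  0.00192843,  1.25902188]), 'force': array([-0.37728047,  0.08354048, -0.02530219]), 'ft_torque': array([ 0.02648359, -0.03612229,  0.01116333]), 'finger_gap': 1.0000206101813998}
scene {'fx': 432.4449545034882, 'fy': 432.4449545034882, 'cx': 325.5510378781342, 'cy': 198.62087456937712, 'eye': array([1474.0382275 , -469.50467129,  808.08617834]), 'attitude': array([0.9455047, 0.009638 , 1.0606889])}
top {'fx': 426.58056170141447, 'fy': 426.58056170141447, 'cx': 314.7808128842079, 'cy': 196.9896751363214, 'eye': array([ 425.46445213,  -27.5192024 , 1048.14300384]), 'attitude': array([ 0.20957897, -0.00283144, -1.46027548])}
wrist {'fx': 312.0851780351702, 'fy': 312.0851780351702, 'cx': 316.50407629496004, 'cy': 200.37918480467061, 'hand_eye': array([[ 9.99998637e-01, -7.50587770e-05, -1.64933626e-03,
         1.00968390e+00],
       [-1.54345084e-03,  3.12220008e-01, -9.50008571e-01,
        -1.32249251e+02],
       [ 5.86262262e-04,  9.50009822e-01,  3.12219466e-01,
         8.01230259e+01],
       [ 0.00000000e+00,  0.00000000e+00,  0.00000000e+00,
         1.00000000e+00]])}
```

View images.

View pics/scene0.png

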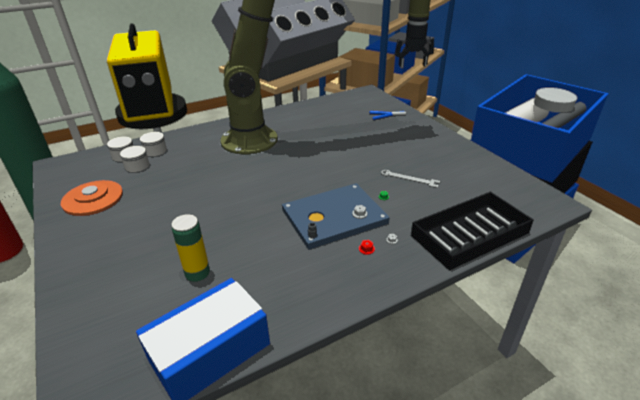

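View pics/top0.png

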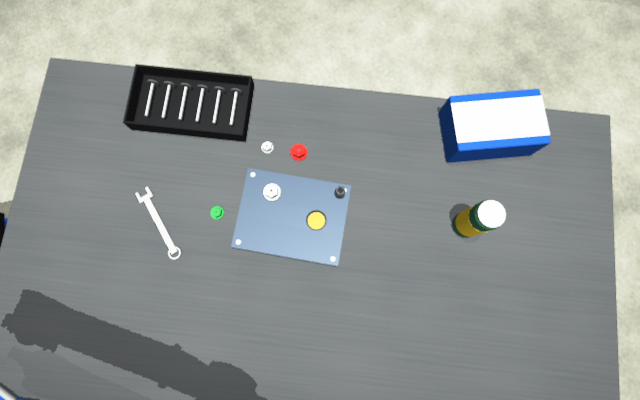

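View pics/wrist0.png

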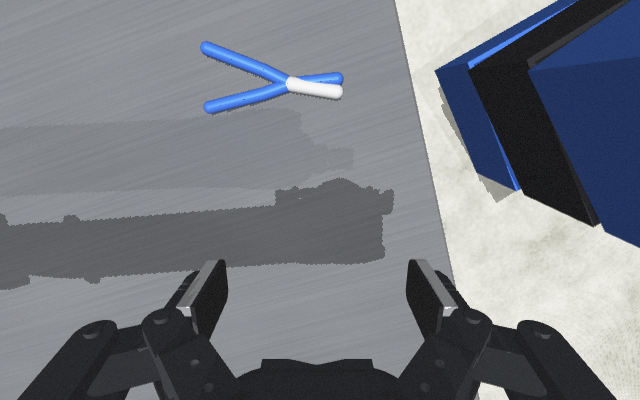

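The top view shows the nut at (272,191), the pocket at (316,220) and the socket at (340,192), all on the plate. A smaller silver look-alike sits off the plate at (267,147). Next I'll write a helper and measure positions.

```bash
cat > h.py <<'E'
from bench import ctrl
import cv2,numpy as np
from scipy.spatial.transform import Rotation as R
def pose():
    s=ctrl.state();return s["tcp_pos"],R.from_euler("xyz",s["tcp_rot"]).as_matrix(),s
def cam(n,name=None):
    p,M,s=pose();c=ctrl.camera(n)
    if n=="wrist":
        H=np.array(c["hand_eye"]);c["R"]=M@H[:3,:3];c["e"]=p+M@H[:3,3]
    else: c["R"]=R.from_euler("xyz",c["attitude"]).as_matrix();c["e"]=np.array(c["eye"])
    if name: cv2.imwrite(f"pics/{name}.png",c["img"])
    return c
def ray(c,u,v):
    d=c["R"]@np.array([(u-c["cx"])/c["fx"],-(v-c["cy"])/c["fy"],-1.]);return d/np.linalg.norm(d)
def onz(c,u,v,z):
    d=ray(c,u,v);return c["e"]+d*(z-c["e"][2])/d[2]
def proj(c,P):
    q=c["R"].T@(np.array(P)-c["e"]);return c["cx"]-c["fx"]*q[0]/q[2],c["cy"]+c["fy"]*q[1]/q[2]
def cross(rs):
    A=np.zeros((3,3));b=np.zeros(3);
    for e,d in rs:
        Q=np.eye(3)-np.outer(d,d);A+=Q;b+=Q@e
    X=np.linalg.solve(A,b);return X,[np.linalg.norm((np.eye(3)-np.outer(d,d))@(X-e)) for e,d in rs]
def blobs(img,lo,hi,amin=30):
    m=cv2.inRange(cv2.cvtColor(img,cv2.COLOR_BGR2HSV),np.array(lo),np.array(hi))
    n,l,st,ce=cv2.connectedComponentsWithStats(m)
    return [(st[i][:5].tolist(),ce[i].round(1).tolist()) for i in range(1,n) if st[i][4]>=amin]
E
python3 - <<'E'
from h import *
t=cam("top");s=cam("scene")
rs={}
for n,c in(("top",t),("scene",s)):
    print(n,"white",blobs(c["img"],(0,0,150),(180,40,255),20));print(n,"yel",blobs(c["img"],(15,120,120),(32,255,255)))
    b=cv2.resize(c["img"][120:280,210:370] if n=="top" else c["img"][170:260,270:410],None,fx=4,fy=4,interpolation=cv2.INTER_CUBIC);cv2.imwrite(f"pics/{n}z.png",b)
print("nut",onz(t,272,191,46),"pocket",onz(t,316.5,220,18),onz(t,316.5,220,24),"sock",onz(t,340,192,62))
print(ray(t,272,191))
E
```

```text
top white [([0, 0, 640, 400, 69248], [370.6, 73.5]), ([145, 83, 9, 33, 101], [148.8, 98.9]), ([162, 84, 8, 34, 99], [165.5, 100.8]), ([179, 86, 8, 33, 100], [182.4, 102.0]), ([195, 88, 9, 33, 101], [199.2, 104.0]), ([212, 90, 9, 33, 100], [216.1, 106.1]), ([230, 91, 7, 34, 100], [233.0, 107.8]), ([261, 141, 13, 13, 141], [267.0, 146.9]), ([250, 172, 6, 5, 26], [252.5, 174.0]), ([263, 183, 18, 18, 265], [271.6, 191.6]), ([135, 186, 46, 74, 703], [158.3, 222.5]), ([477, 199, 30, 29, 664], [491.8, 213.3]), ([235, 239, 6, 6, 30], [237.7, 241.6]), ([330, 256, 6, 6, 32], [332.5, 258.5]), ([0, 388, 15, 12, 85], [5.4, 394.9])]
top yel [([308, 212, 17, 17, 237], [315.8, 220.0]), ([457, 220, 30, 17, 217], [468.2, 229.4])]
scene white [([67, 16, 43, 44, 634], [89.2, 36.1]), ([47, 28, 9, 13, 44], [50.7, 34.2]), ([58, 30, 6, 11, 21], [60.2, 34.6]), ([99, 30, 9, 7, 32], [103.3, 33.4]), ([340, 32, 19, 17, 108], [347.6, 40.6]), ([61, 43, 6, 12, 28], [64.0, 49.7]), ([77, 44, 41, 75, 1057], [101.0, 86.7]), ([166, 54, 9, 20, 60], [169.4, 61.5]), ([177, 57, 47, 42, 558], [203.3, 79.5]), ([61, 67, 8, 5, 
[... 1114 characters left out ...]
.8]), ([466, 217, 21, 17, 47], [476.1, 225.3]), ([454, 222, 22, 17, 50], [464.3, 230.2]), ([442, 227, 22, 18, 52], [452.7, 235.4]), ([0, 228, 35, 172, 4079], [17.6, 330.6]), ([430, 232, 21, 18, 53], [440.3, 240.6]), ([388, 234, 10, 9, 42], [392.5, 236.8]), ([456, 264, 70, 64, 2327], [494.2, 289.9]), ([139, 281, 123, 90, 4475], [197.8, 324.7])]
scene yel [([107, 30, 53, 90, 1539], [132.7, 51.5]), ([309, 213, 15, 8, 93], [315.7, 216.6]), ([178, 246, 22, 26, 397], [189.0, 258.4])]
nut [640.86814487  97.19197746  46.        ] pocket [586.95636259 -16.75486305  18.        ] [586.0157636  -16.81755924  24.        ] sock [652.89101328 -65.22101121  62.        ]
[ 0.20860524  0.12077511 -0.9705139 ]
```

```bash
ls pics
```

```text
scene0.png
scenez.png
top0.png
topz.png
wrist0.png
```

View pics/topz.png

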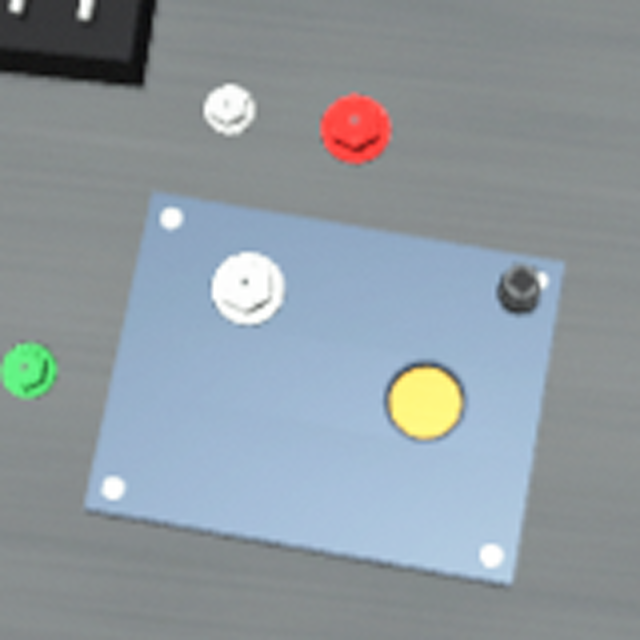

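View pics/scenez.png

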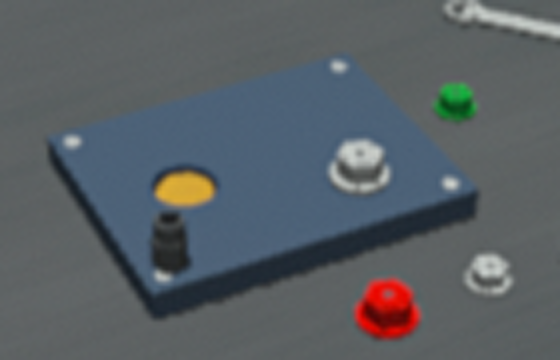

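```bash
cat >> h.py <<'E'
def go(p,yaw_deg,mm=195,deg=34):
    """print shift/turn numbers (scaled) towards target; tool pointing down"""
    q,M,s=pose();T=R.from_euler("xyz",[-np.pi/2,0,np.radians(yaw_deg)]).as_matrix()
    d=M.T@(np.array(p,float)-q);r=R.from_matrix(M.T@T).as_rotvec()
    f=min(1,mm/max(1e-9,np.linalg.norm(d)),deg/max(1e-9,np.degrees(np.linalg.norm(r))))
    print("t",round(s["t"],2),"pos",q.round(1),"yaw",round(np.degrees(s["tcp_rot"][2]),1),"F",s["force"].round(1),"gap",round(s["finger_gap"],3),"frac",round(f,2))
    print("left mm",d.round(1),"deg",np.degrees(r).round(1)," row:",(d*f/250).round(3),(np.degrees(r)*f/30).round(3))
E
cat > g.sh <<'E'
python3 -c "from h import *; go($1,$2)"
E
bash g.sh "[600,15,160]" -26.5
```

```text
t 0.25 pos [199.4 618.4 241.8] yaw 72.1 F [ 0.   0.3 -0.1] gap 1.001 frac 0.27
left mm [-451.4   82.2 -566.4] deg [ 0.  98.6 -0. ]  row: [-0.483  0.088 -0.606] [ 0.    0.88 -0.  ]
```

```bash
python3 -m crank '[-0.483,0.06,-0.606,0,0.9,0,1,-0.483,0.06,-0.606,0,0.9,0,1,-0.483,0.06,-0.606,0,0.9,0,1,-0.483,0.06,-0.606,0,0.9,0,1,-0.483,0.06,-0.606,0,0.9,0,1]'; bash g.sh "[600,15,160]" -26.5
```

```text
t: 0.67
tcp_pos: [309.4, 453.2, 227.1]
tcp_rot: [-1.573, 0.0, 0.78]
force: [1.1, 0.4, 0.9]
finger_gap: 0.991
t 0.67 pos [309.4 453.2 227.1] yaw 44.7 F [1.1 0.4 0.9] gap 0.991 frac 0.37
left mm [-101.4   68.  -515.8] deg [ 0.1 71.2  0. ]  row: [-0.149  0.1   -0.759] [0.001 0.873 0.001]
```

```bash
python3 -m crank '[-0.15,0.1,-0.76,0,0.87,0,1,-0.15,0.1,-0.76,0,0.87,0,1,-0.15,0.1,-0.76,0,0.87,0,1,-0.15,0.1,-0.76,0,0.87,0,1,-0.15,0.1,-0.76,0,0.87,0,1]'; bash g.sh "[600,15,160]" -26.5
```

```text
t: 1.08
tcp_pos: [416.8, 292.4, 202.1]
tcp_rot: [-1.572, -0.0, 0.325]
force: [0.4, -1.2, -0.1]
finger_gap: 0.997
t 1.08 pos [416.8 292.4 202.1] yaw 18.6 F [ 0.4 -1.2 -0.1] gap 0.997 frac 0.58
left mm [  85.    42.5 -321.4] deg [ 0.1 45.1  0. ]  row: [ 0.198  0.099 -0.748] [0.001 0.875 0.001]
```

```bash
python3 -m crank '[0.2,0.1,-0.75,0,0.87,0,1,0.2,0.1,-0.75,0,0.87,0,1,0.2,0.1,-0.75,0,0.87,0,1,0.2,0.1,-0.75,0,0.87,0,1,0.2,0.1,-0.75,0,0.87,0,1]'; bash g.sh "[600,15,160]" -26.5
```

```text
t: 1.5
tcp_pos: [524.8, 131.4, 177.2]
tcp_rot: [-1.572, -0.001, -0.13]
force: [1.2, -1.0, 0.2]
finger_gap: 1.002
t 1.5 pos [524.8 131.4 177.2] yaw -7.5 F [ 1.2 -1.   0.2] gap 1.002 frac 1
left mm [  89.7   17.4 -105.6] deg [ 0.  19.   0.1]  row: [ 0.359  0.07  -0.422] [0.002 0.634 0.003]
```

```bash
python3 -m crank '[0.36,0.05,-0.42,0,0.63,0,1,0.36,0.05,-0.42,0,0.63,0,1,0.36,0.05,-0.42,0,0.63,0,1,0.36,0.05,-0.42,0,0.63,0,1,0.36,0.05,-0.42,0,0.63,0,1]'; python3 -m crank '[0,0,0,0,0,0,1,0,0,0,0,0,0,1]'; bash g.sh "[600,15,160]" -26.5; python3 -c "
from h import *
cam('wrist','w1')"
```

```text
t: 1.92
tcp_pos: [600.9, 14.5, 164.5]
tcp_rot: [-1.574, -0.002, -0.461]
force: [-0.4, 0.1, 1.2]
finger_gap: 1.002
t: 2.08
tcp_pos: [599.2, 22.0, 164.6]
tcp_rot: [-1.57, 0.001, -0.452]
force: [0.2, -0.2, 0.2]
finger_gap: 0.996
t 2.08 pos [599.2  22.  164.6] yaw -25.9 F [ 0.2 -0.2  0.2] gap 0.996 frac 1
left mm [ 3.8  4.6 -5.9] deg [-0.   0.6 -0.1]  row: [ 0.015  0.018 -0.024] [-0.001  0.021 -0.002]
```

View pics/w1.png

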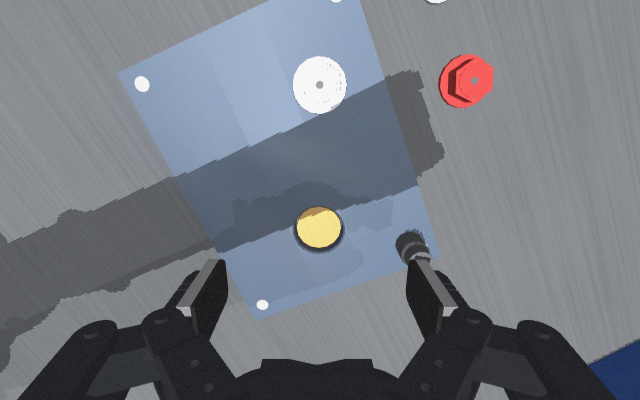

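The wrist view shows the nut at about (320,84), the pocket at (319,229), and the socket at (411,246) near the right finger in the image. I'll fit both outlines, then take a second view from another position.

```bash
cat >> h.py <<'E'
def fit(c,kind):
    img=c["img"];hsv=cv2.cvtColor(img,cv2.COLOR_BGR2HSV)
    if kind=="nut": m=cv2.inRange(hsv,np.array((0,0,170)),np.array((180,45,255)))
    elif kind=="brass": m=cv2.inRange(hsv,np.array((12,90,60)),np.array((35,255,255)))
    m=cv2.morphologyEx(m,cv2.MORPH_CLOSE,np.ones((3,3),np.uint8))
    out=[]
    for k in cv2.findContours(m,cv2.RETR_EXTERNAL,cv2.CHAIN_APPROX_NONE)[0]:
        if cv2.contourArea(k)>150:
            e=cv2.fitEllipse(cv2.convexHull(k) if len(cv2.convexHull(k))>5 else k)
            if e[1][0]/e[1][1]>.6: out.append((np.round(e[0],1).tolist(),np.round(e[1],1).tolist(),cv2.contourArea(k)))
    return out
E
python3 - <<'E'
from h import *
c=cam("wrist")
for k in("nut","brass"): print(k,fit(c,k))
cv2.imwrite("pics/w1z.png",cv2.resize(np.vstack([c["img"][50:120,270:370],c["img"][190:260,270:370]]),None,fx=4,fy=4,interpolation=cv2.INTER_CUBIC))
E
python3 -m crank '[0.24,0,0.1,0,0,0,1,0.24,0,0.1,0,0,0,1,0.24,0,0.1,0,0,0,1]'
python3 -m crank '[0,0,0,0,0,0,1,0,0,0,0,0,0,1,0,0,0,0,0,0,1]'
python3 - <<'E'
from h import *
c=cam("wrist","w2")
for k in("nut","brass"): print(k,fit(c,k))
E
```

```text
nut [([142.3, 84.2], [14.3, 16.9], 177.5), ([319.6, 85.2], [53.8, 57.9], 2376.5)]
brass [([318.6, 227.3], [40.9, 43.9], 1352.5)]
t: 2.43
tcp_pos: [667.3, 18.6, 164.3]
tcp_rot: [-1.57, -0.002, -0.45]
force: [-0.9, 0.3, -0.1]
finger_gap: 1.0
t: 2.68
tcp_pos: [663.6, 17.4, 165.1]
tcp_rot: [-1.57, 0.001, -0.452]
force: [-0.1, 0.3, -0.5]
finger_gap: 1.002
nut [([75.8, 114.3], [13.3, 16.6], 157.0), ([246.5, 115.4], [51.5, 55.4], 2164.0), ([257.9, 28.8], [15.6, 18.0], 205.0), ([361.8, 14.1], [37.5, 43.9], 1097.5)]
brass [([257.9, 249.2], [38.0, 43.4], 1247.5)]
```

View pics/w1z.png

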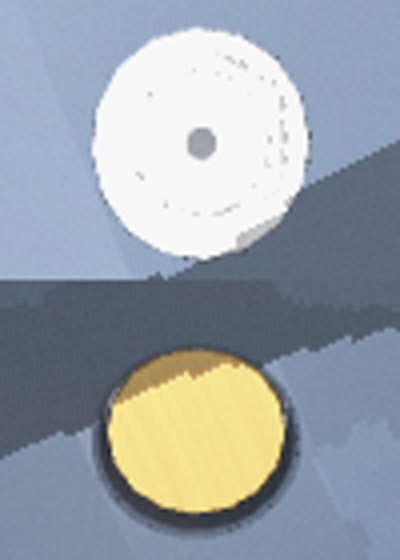

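View pics/w2.png

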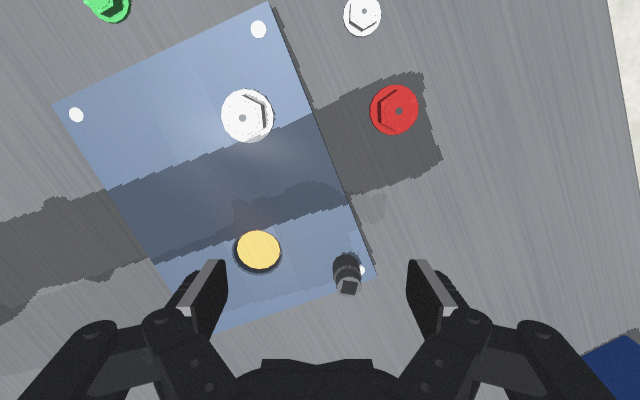

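```bash
python3 - <<'E'
from h import *
c2=cam("wrist")
import copy
# view 1 pose
p1=np.array([599.2,22.0,164.6])
s=c2.copy();H=np.array(c2["hand_eye"])
M=R.from_euler("xyz",[-1.570,0.001,-0.452]).as_matrix()
c1=dict(c2);c1["R"]=M@H[:3,:3];c1["e"]=p1+M@H[:3,3]
def dot(c,u,v):
    g=cv2.cvtColor(c["img"],cv2.COLOR_BGR2GRAY)[int(v)-6:int(v)+7,int(u)-6:int(u)+7].astype(float)
    w=np.clip(220-g,0,None);y,x=np.mgrid[-6:7,-6:7];return int(u)+(w*x).sum()/w.sum(),int(v)+(w*y).sum()/w.sum()
c1["img"]=cv2.imread("pics/w1.png")
d1=dot(c1,320,85);d2=dot(c2,242,118);print(d1,d2)
print("dot X",cross([(c1["e"],ray(c1,*d1)),(c2["e"],ray(c2,*d2))]))
print("dot z46",onz(c1,*d1,46),onz(c2,*d2,46))
print("flange z27",onz(c1,319.6,85.2,27),onz(c2,246.5,115.4,27))
print("brass X",cross([(c1["e"],ray(c1,318.6,227.3)),(c2["e"],ray(c2,257.9,249.2))]))
print("mouth1 z24",onz(c1,319.3,230.5,24),[ (onz(c1,u,v,24)).round(1) for u,v in((293.7,230),(345,230),(319,253.7))])
# bolts/plate corners via view 2 and 1
print("bolt", [onz(c1,142.3,84.2,24),onz(c2,75.8,114.3,24), cross([(c1["e"],ray(c1,142.3,84.2)),(c2["e"],ray(c2,75.8,114.3))])])
cv2.imwrite("pics/w2z.png",cv2.resize(c2["img"][210:300,210:380],None,fx=4,fy=4,interpolation=cv2.INTER_CUBIC))
t=cam("top");print("top pocket z18",onz(t,315.8,220,18),"nut z28",onz(t,271.6,191.6,28))
E
```

```text
(np.float64(319.1936144085141), np.float64(84.29349160867785)) (np.float64(241.95991983967937), np.float64(117.51102204408818))
dot X (array([640.62499284, 103.2203862 ,  46.57085449]), [np.float64(0.15547697338435224), np.float64(0.15547697338431604)])
dot z46 [640.64942912 103.39499026  46.        ] [640.48303484 103.09431401  46.        ]
flange z27 [641.10912102 103.27419144  27.        ] [640.34432003 103.89167597  27.        ]
brass X (array([584.56211911, -12.1721839 ,  18.12349546]), [np.float64(0.07093330206420496), np.float64(0.07093330206422192)])
mouth1 z24 [584.7759656  -13.24152801  24.        ] [array([563.1,  -2.2,  24. ]), array([606.9, -23.4,  24. ]), array([573.9, -35.2,  24. ])]
bolt [array([510.59026198, 167.54080754,  24.        ]), array([510.19137201, 167.88791962,  24.        ]), (array([511.31971138, 167.26943771,  25.61607708]), [np.float64(0.1540741485223346), np.float64(0.15407414852235116)])]
top pocket z18 [586.76714764 -15.05669489  18.        ] nut z28 [643.1331955  100.20840278  28.        ]
```

View pics/w2z.png

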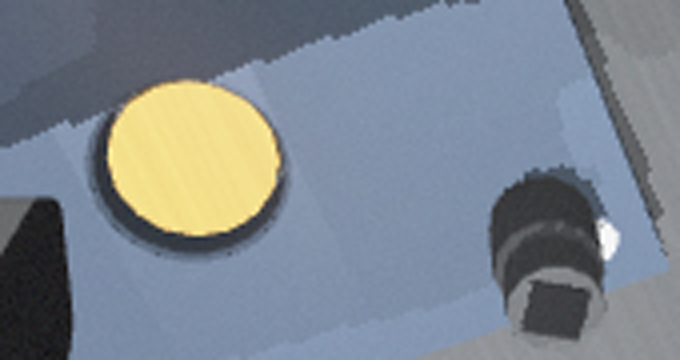

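Nut at (640.6, 103.3) with its top at 46.6, pocket at (584.6, -12.8). I'll line up behind the nut with the fingers part-closed as a cradle, pushing along tool -z.

```bash
bash g.sh "[658,139.3,80]" -25.75
```

```text
t 2.83 pos [664.   17.1 165.3] yaw -25.9 F [0.8 0.1 0.6] gap 1.005 frac 1
left mm [-58.8  85.4 107.2] deg [-0.  -0.2 -0. ]  row: [-0.235  0.342  0.429] [-0.002 -0.006 -0.   ]
```

```bash
python3 -m crank '[-0.1,0,0.2,0,0,0,0.28,-0.235,0,0.43,0,0,0,0.28,-0.235,0.15,0.43,0,0,0,0.28,-0.235,0.34,0.43,0,0,0,0.28,-0.235,0.34,0.43,0,0,0,0.28]' 20;python3 -m crank '[0,0,0,0,0,0,0.28,0,0,0,0,0,0,0.28]'; bash g.sh "[658,139.3,50]" -25.75; python3 -c "
from h import *
cam('wrist','w3')"
```

```text
t: 3.25
tcp_pos: [654.8, 143.7, 75.1]
tcp_rot: [-1.573, 0.006, -0.447]
force: [-1.4, -1.1, -0.9]
finger_gap: 0.301
t: 3.42
tcp_pos: [658.6, 137.1, 79.9]
tcp_rot: [-1.573, 0.0, -0.455]
force: [-0.5, -0.5, -0.1]
finger_gap: 0.277
t 3.42 pos [658.6 137.1  79.9] yaw -26.1 F [-0.5 -0.5 -0.1] gap 0.277 frac 1
left mm [-1.5 29.9  1.8] deg [ 0.1 -0.3 -0. ]  row: [-0.006  0.119  0.007] [ 0.004 -0.01  -0.   ]
```

View pics/w3.png

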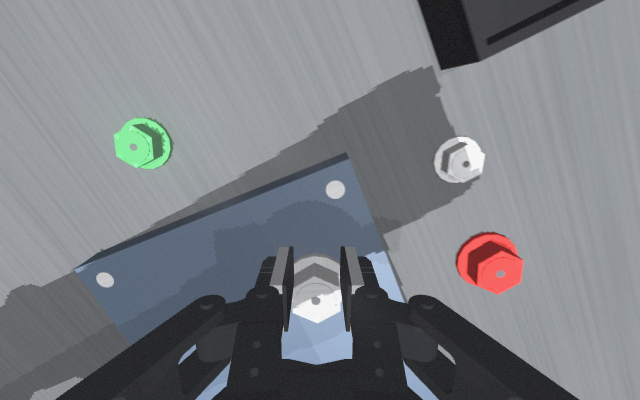

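The nut is centred between the fingers, with its dot at (316,300). Now descend.

```bash
python3 -m crank '[-0.004,0.06,0.007,0,0,0,0.28,-0.004,0.12,0.007,0,0,0,0.28,-0.004,0.14,0.007,0,0,0,0.28,-0.004,0.14,0.007,0,0,0,0.28,-0.004,0.14,0.007,0,0,0,0.28]'; bash g.sh "[658,139.3,40]" -25.75; python3 -c "
from h import *
cam('wrist','w4');c=cam('scene');cv2.imwrite('pics/s4.png',cv2.resize(c['img'][150:270,270:430],None,fx=5,fy=5,interpolation=cv2.INTER_CUBIC))"
```

```text
t: 3.88
tcp_pos: [658.4, 140.5, 44.4]
tcp_rot: [-1.572, 0.001, -0.454]
force: [0.8, 0.2, 1.0]
finger_gap: 0.283
t 3.88 pos [658.4 140.5  44.4] yaw -26.0 F [0.8 0.2 1. ] gap 0.283 frac 1
left mm [ 0.2  4.4 -1.3] deg [ 0.  -0.2 -0. ]  row: [ 0.001  0.018 -0.005] [ 0.001 -0.008 -0.001]
```

View pics/w4.png

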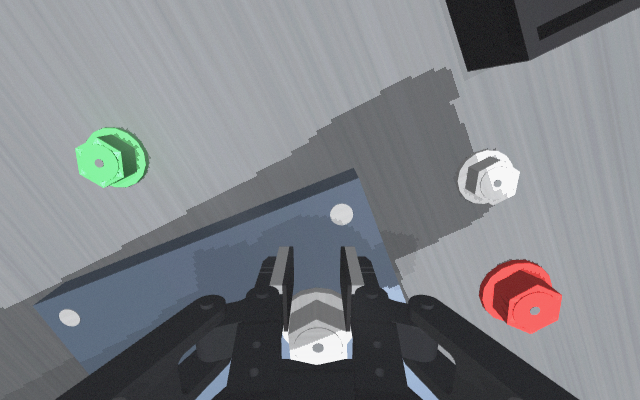

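View pics/s4.png

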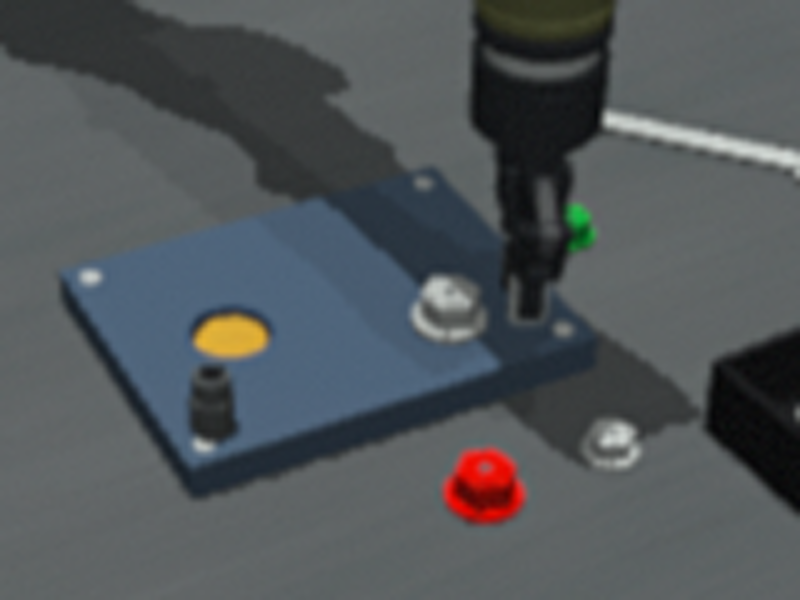

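The fingers are behind the nut and in line with it. Next I'll feel for the plate.

```bash
python3 -m crank '[0,0.01,-0.003,0,0,0,0.28,0,0.02,-0.003,0,0,0,0.28,0,0.02,-0.003,0,0,0,0.28]'; python3 -m crank '[0,0.008,0,0,0,0,0.28,0,0.008,0,0,0,0,0.28,0,0.008,0,0,0,0,0.28]';python3 -m crank '[0,0.006,0,0,0,0,0.28,0,0.006,0,0,0,0,0.28,0,0.006,0,0,0,0,0.28]'
```

```text
t: 4.23
tcp_pos: [658.1, 140.3, 39.5]
tcp_rot: [-1.571, 0.0, -0.453]
force: [-0.3, 0.9, -0.5]
finger_gap: 0.281
t: 4.48
tcp_pos: [658.2, 140.4, 37.7]
tcp_rot: [-1.571, 0.0, -0.453]
force: [0.5, -0.4, 0.2]
finger_gap: 0.282
t: 4.73
tcp_pos: [658.2, 140.4, 36.2]
tcp_rot: [-1.571, 0.0, -0.453]
force: [-1.0, 0.0, -0.9]
finger_gap: 0.28
```

```bash
for i in 1; do python3 -m crank '[0,0.004,0,0,0,0,0.28,0,0.004,0,0,0,0,0.28]';python3 -m crank '[0,0.004,0,0,0,0,0.28,0,0.004,0,0,0,0,0.28]';python3 -m crank '[0,0.004,0,0,0,0,0.28,0,0.004,0,0,0,0,0.28]'; done
```

```text
t: 4.9
tcp_pos: [658.3, 140.4, 35.2]
tcp_rot: [-1.571, 0.0, -0.453]
force: [0.1, -0.3, -0.7]
finger_gap: 0.277
t: 5.07
tcp_pos: [658.3, 140.4, 35.2]
tcp_rot: [-1.57, 0.0, -0.453]
force: [-3.0, -0.2, 4.4]
finger_gap: 0.28
t: 5.23
tcp_pos: [658.3, 140.4, 35.1]
tcp_rot: [-1.57, 0.001, -0.453]
force: [-4.8, 0.1, 9.0]
finger_gap: 0.282
```

The plate is at TCP 35.1, so the fingertips are 11 mm ahead as stated. I'll back off 2 mm and start pushing.

```bash
python3 -m crank '[0,-0.016,0,0,0,0,0.28,0,-0.016,0,0,0,0,0.28,0,-0.016,0,0,0,0,0.28]'; python3 -m crank '[0,0,-0.01,0,0,0,0.28,0,0,-0.02,0,0,0,0.28,0,0,-0.03,0,0,0,0.28,0,0,-0.04,0,0,0,0.28]';  python3 -m crank '[0,0,-0.01,0,0,0,0.28,0,0,-0.02,0,0,0,0.28,0,0,-0.03,0,0,0,0.28,0,0,-0.04,0,0,0,0.28]'; bash g.sh "[597.4,13.7,37]" -26
```

```text
t: 5.48
tcp_pos: [658.5, 140.4, 37.5]
tcp_rot: [-1.57, -0.001, -0.453]
force: [-0.2, -0.7, -0.4]
finger_gap: 0.28
t: 5.82
tcp_pos: [653.6, 130.9, 37.1]
tcp_rot: [-1.571, 0.0, -0.453]
force: [-0.8, -0.1, 0.3]
finger_gap: 0.282
t: 6.15
tcp_pos: [649.6, 122.5, 37.5]
tcp_rot: [-1.57, -0.0, -0.453]
force: [-0.2, 0.3, -0.5]
finger_gap: 0.282
t 6.15 pos [649.6 122.5  37.5] yaw -26.0 F [-0.2  0.3 -0.5] gap 0.282 frac 1
left mm [   0.7    0.4 -120.7] deg [-0.  0.  0.]  row: [ 0.003  0.002 -0.483] [-0.001  0.002  0.   ]
```

```bash
python3 -m crank '[0,0,-0.01,0,0,0,0.28,0,0.002,-0.02,0,0,0,0.28,0,0.002,-0.03,0,0,0,0.28,0,0.002,-0.04,0,0,0,0.28]';  python3 -m crank '[0,0,-0.01,0,0,0,0.28,0,0,-0.02,0,0,0,0.28,0,0,-0.03,0,0,0,0.28,0,0,-0.04,0,0,0,0.28]'; bash g.sh "[597.4,13.7,37]" -26; python3 -c "
from h import *
c=cam('scene');cv2.imwrite('pics/s5.png',cv2.resize(c['img'][150:270,270:430],None,fx=5,fy=5,interpolation=cv2.INTER_CUBIC));c=cam('wrist','w5')"
```

```text
t: 6.48
tcp_pos: [645.3, 113.6, 37.1]
tcp_rot: [-1.57, -0.0, -0.453]
force: [1.2, 0.5, 1.0]
finger_gap: 0.275
t: 6.82
tcp_pos: [640.9, 104.3, 37.0]
tcp_rot: [-1.57, -0.0, -0.453]
force: [0.8, 0.7, 1.9]
finger_gap: 0.281
t 6.82 pos [640.9 104.3  37. ] yaw -26.0 F [0.8 0.7 1.9] gap 0.281 frac 1
left mm [   0.6   -0.  -100.5] deg [-0.  0.  0.]  row: [ 0.002 -0.    -0.402] [-0.001  0.001  0.001]
```

View pics/s5.png

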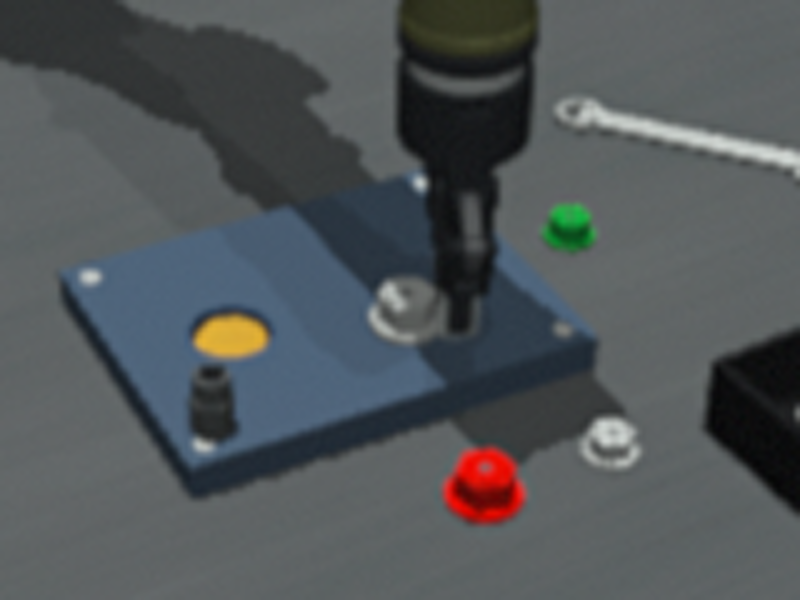

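View pics/w5.png

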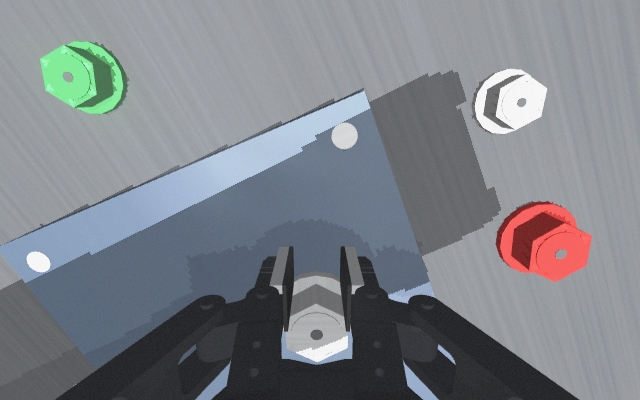

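The nut is moving and sits in the cradle, dot at (316,335). I'll check the offset between nut and TCP.

```bash
python3 - <<'E'
from h import *
c=cam("wrist");p,M,s=pose()
X=onz(c,316.5,335,46);print(X,M.T@(X-p))
P=np.array([584.6,-12.8,46]);print("nut->pocket in tool",M.T@(P-X))
E
```

```text
[628.46419126  78.97617965  46.        ] [ -0.06646305  -9.09042549 -27.76685593]
nut->pocket in tool [ 7.82959428e-01  3.19467128e-02 -1.01716864e+02]
```

```bash

python3 -m crank '[0,0,-0.012,0,0,0,0.28,0,0,-0.024,0,0,0,0.28,0.001,0,-0.036,0,0,0,0.28,0.001,0,-0.048,0,0,0,0.28,0.001,0,-0.06,0,0,0,0.28]' | grep -E 'pos|force'
python3 -m crank '[0,0,-0.012,0,0,0,0.28,0,0,-0.024,0,0,0,0.28,0.001,0,-0.036,0,0,0,0.28,0.001,0,-0.048,0,0,0,0.28,0.001,0,-0.06,0,0,0,0.28]'| grep -E 'pos|force'
python3 -m crank '[0,0,-0.012,0,0,0,0.28,0,0,-0.024,0,0,0,0.28,0.001,0,-0.036,0,0,0,0.28,0.001,0,-0.048,0,0,0,0.28,0.001,0,-0.06,0,0,0,0.28]'| grep -E 'pos|force'
python3 -m crank '[0,0,-0.012,0,0,0,0.28,0,0,-0.024,0,0,0,0.28,0,0,-0.036,0,0,0,0.28,0,0,-0.048,0,0,0,0.28,0,0,-0.06,0,0,0,0.28]'| grep -E 'pos|force'
python3 -m crank '[0,0,-0.01,0,0,0,0.28,0,0,-0.02,0,0,0,0.28,0,0,-0.03,0,0,0,0.28,0,0,-0.03,0,0,0,0.28]'| grep -E 'pos|force'
bash g.sh "[597,12.2,37]" -26; python3 -c "
from h import *
c=cam('scene');cv2.imwrite('pics/s6.png',cv2.resize(c['img'][150:270,270:430],None,fx=5,fy=5,interpolation=cv2.INTER_CUBIC));c=cam('wrist','w6')"
```

```text
tcp_pos: [634.4, 90.6, 36.9]
force: [0.9, 1.5, 2.3]
tcp_pos: [628.0, 77.0, 36.9]
force: [-0.4, 2.7, 2.5]
tcp_pos: [621.7, 63.4, 36.8]
force: [1.4, 2.3, 3.2]
tcp_pos: [615.1, 49.9, 36.8]
force: [-0.1, 2.0, 2.3]
tcp_pos: [611.6, 42.6, 36.8]
force: [0.9, 1.1, 1.8]
t 8.97 pos [611.6  42.6  36.8] yaw -26.0 F [0.9 1.1 1.8] gap 0.282 frac 1
left mm [  0.2  -0.2 -33.8] deg [ 0. -0. -0.]  row: [ 0.001 -0.001 -0.135] [ 0.001 -0.    -0.   ]
```

View pics/s6.png

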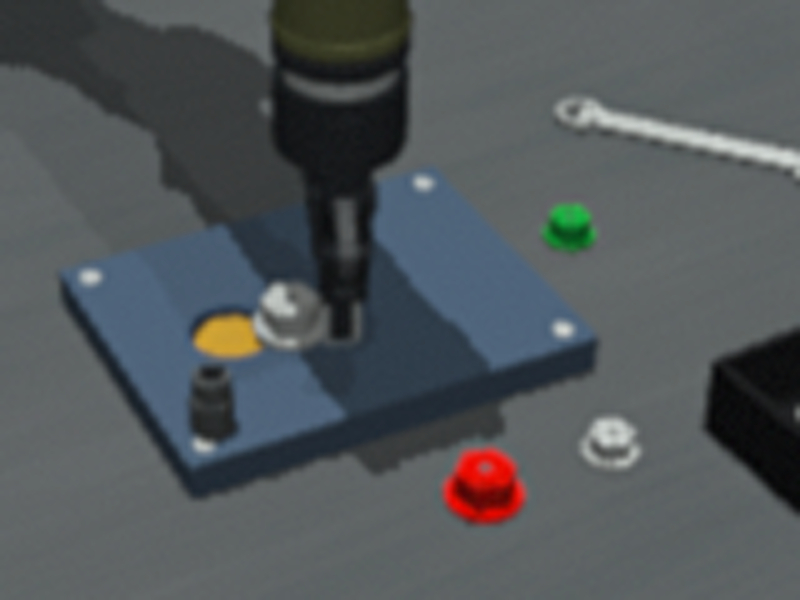

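View pics/w6.png

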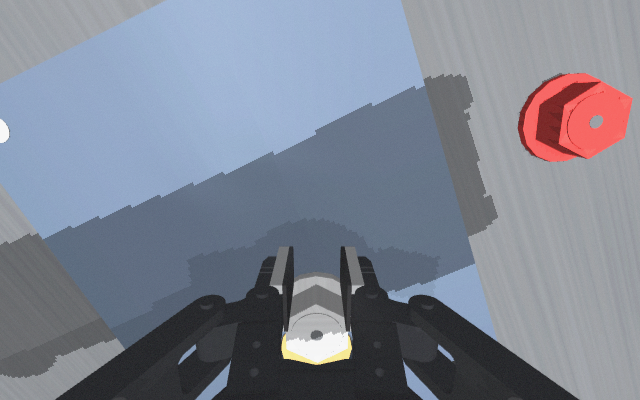

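The nut's leading edge is over the pocket, with brass visible symmetrically around it. I'll keep pushing, slower.

```bash

python3 -m crank '[0,0,-0.008,0,0,0,0.28,0,0,-0.016,0,0,0,0.28,0,0,-0.024,0,0,0,0.28,0,0,-0.032,0,0,0,0.28,0,0,-0.04,0,0,0,0.28]' | grep -E 'pos|force'
python3 -m crank '[0,0,-0.008,0,0,0,0.28,0,0,-0.016,0,0,0,0.28,0,0,-0.024,0,0,0,0.28,0,0,-0.032,0,0,0,0.28]' | grep -E 'pos|force'
bash g.sh "[597,12.2,37]" -26; python3 -c "
from h import *
c=cam('scene');cv2.imwrite('pics/s7.png',cv2.resize(c['img'][150:270,270:430],None,fx=5,fy=5,interpolation=cv2.INTER_CUBIC))"
```

```text
tcp_pos: [607.2, 34.1, 36.6]
force: [0.8, 0.5, 0.4]
tcp_pos: [603.9, 26.9, 36.8]
force: [-0.2, 0.1, 0.6]
t 9.82 pos [603.9  26.9  36.8] yaw -26.0 F [-0.2  0.1  0.6] gap 0.279 frac 1
left mm [  0.3  -0.2 -16.3] deg [ 0.  0. -0.]  row: [ 0.001 -0.001 -0.065] [ 0.     0.001 -0.   ]
```

View pics/s7.png

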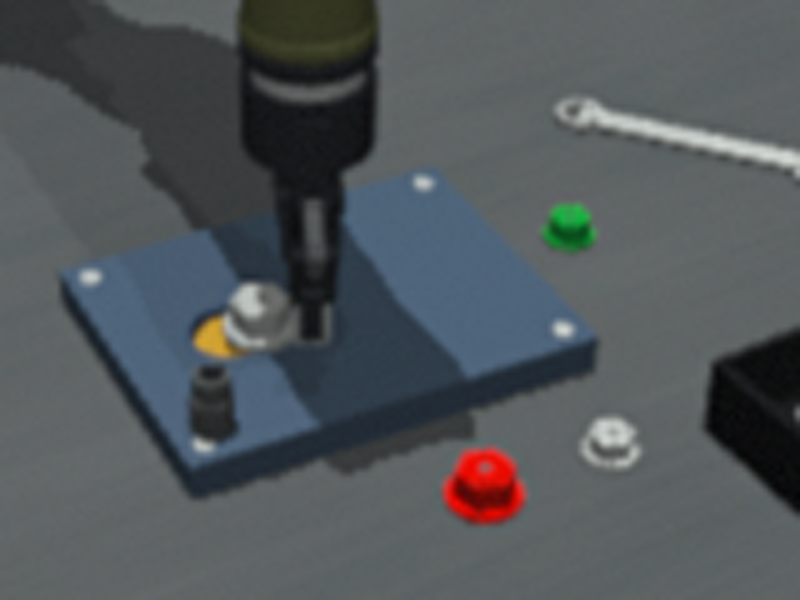

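```bash

python3 -m crank '[0,0,-0.006,0,0,0,0.28,0,0,-0.012,0,0,0,0.28,0,0,-0.018,0,0,0,0.28,0,0,-0.024,0,0,0,0.28]' | grep -E 'pos|force'
python3 -m crank '[0,0,-0.006,0,0,0,0.28,0,0,-0.012,0,0,0,0.28]' | grep -E 'pos|force'
bash g.sh "[597,12.2,37]" -26; python3 -c "
from h import *
c=cam('scene');cv2.imwrite('pics/s8.png',cv2.resize(c['img'][180:240,290:370],None,fx=8,fy=8,interpolation=cv2.INTER_CUBIC))"
```

```text
tcp_pos: [601.4, 21.8, 36.9]
force: [-0.2, 0.8, 0.5]
tcp_pos: [600.1, 19.1, 36.9]
force: [0.8, 1.4, 0.9]
t 10.37 pos [600.1  19.1  36.9] yaw -26.0 F [0.8 1.4 0.9] gap 0.279 frac 1
left mm [ 0.2 -0.1 -7.6] deg [-0.  0.  0.]  row: [ 0.001 -0.    -0.03 ] [-0.001  0.001  0.   ]
```

View pics/s8.png

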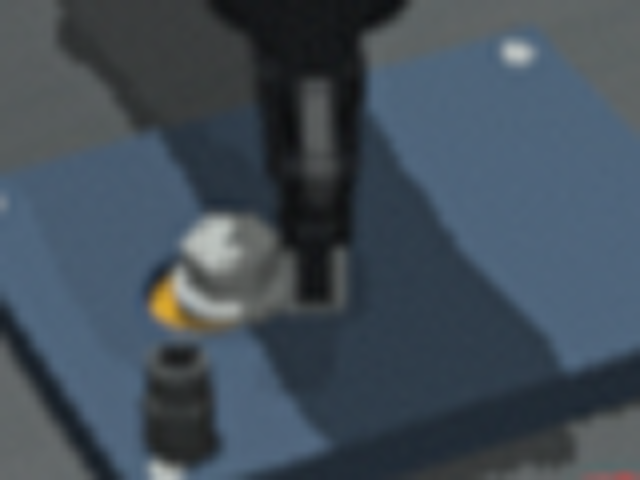

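The nut is tilting into the pocket. I'll go on in small steps.

```bash

python3 -m crank '[0,0,-0.005,0,0,0,0.28,0,0,-0.01,0,0,0,0.28,0,0,-0.015,0,0,0,0.28]' | grep -E 'pos|force'
python3 -m crank '[0,0,-0.004,0,0,0,0.28,0,0,-0.008,0,0,0,0.28]' | grep -E 'pos|force'
bash g.sh "[597,12.2,37]" -26; python3 -c "
from h import *
c=cam('scene');cv2.imwrite('pics/s9.png',cv2.resize(c['img'][180:240,290:370],None,fx=8,fy=8,interpolation=cv2.INTER_CUBIC));cam('wrist','w9')"
```

```text
tcp_pos: [598.4, 15.7, 36.9]
force: [-0.4, -0.6, -0.8]
tcp_pos: [597.3, 13.5, 36.6]
force: [0.9, 0.5, -0.9]
t 10.83 pos [597.3  13.5  36.6] yaw -26.0 F [ 0.9  0.5 -0.9] gap 0.28 frac 1
left mm [ 0.3 -0.4 -1.3] deg [ 0.  0. -0.]  row: [ 0.001 -0.002 -0.005] [ 0.001  0.001 -0.001]
```

View pics/s9.png

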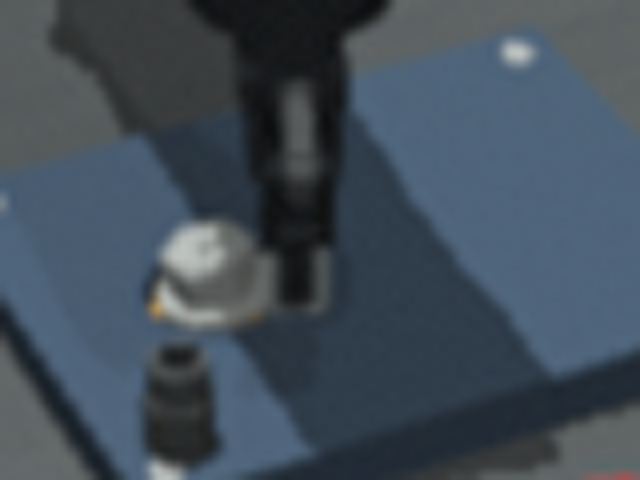

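View pics/w9.png

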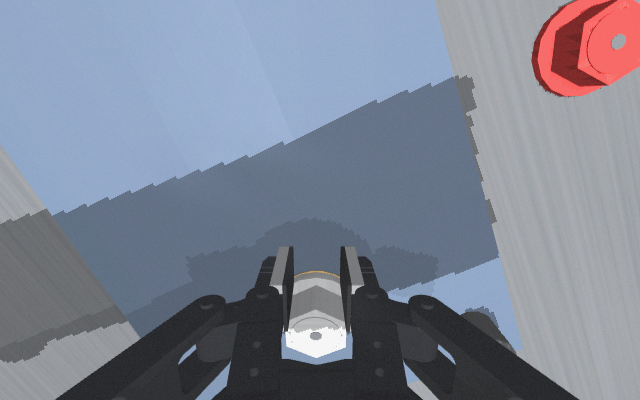

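There is now a thin brass sliver behind the nut at (316,271), so it may have dropped in. I'll back off and check.

```bash

python3 -m crank '[0,0,0.06,0,0,0,0.28,0,0,0.1,0,0,0,0.28,0,-0.12,0.16,0,0,0,0.28,0,-0.24,0.2,0,0,0,0.28,0,-0.24,0.2,0,0,0,0.28]' | grep -E 'pos|force'
python3 -m crank '[0,0,0,0,0,0,0,0,0,0,0,0,0,0,0,0,0,0,0,0,0]' | grep -E 'pos|force'
python3 -c "
from h import *
c=cam('scene');cv2.imwrite('pics/s10.png',cv2.resize(c['img'][180:240,290:370],None,fx=8,fy=8,interpolation=cv2.INTER_CUBIC));cam('wrist','w10')"
```

```text
tcp_pos: [624.6, 64.2, 102.7]
force: [1.0, 0.8, 0.5]
tcp_pos: [618.6, 59.1, 95.6]
force: [0.2, 0.3, -0.7]
```

View pics/s10.png

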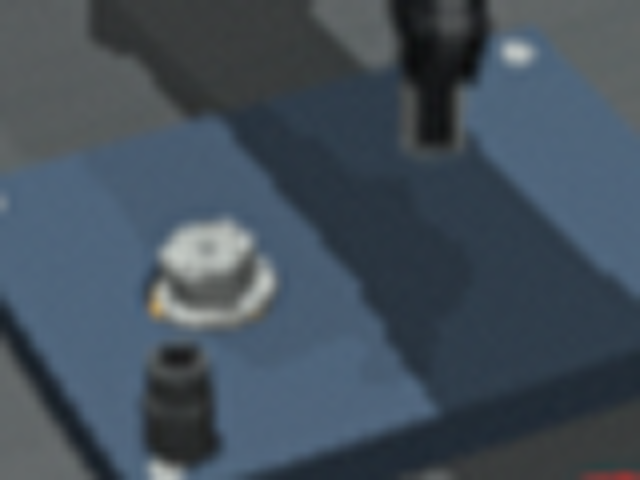

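View pics/w10.png

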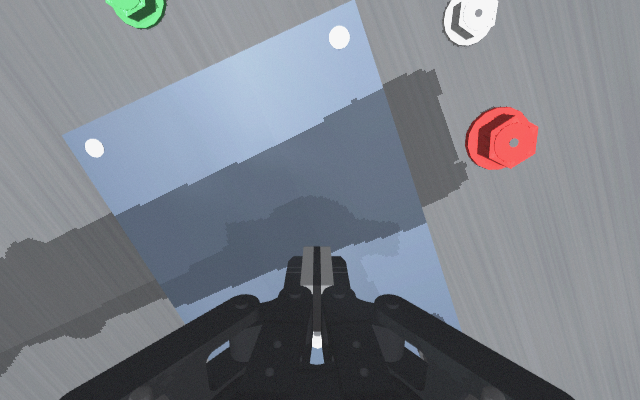

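Not conclusive, so I'll take a better wrist view.

```bash

python3 -m crank '[0,-0.16,0.02,0,0,0,1,0,-0.2,0.05,0,0,0,1,0,-0.2,0.05,0,0,0,1,0,-0.2,0.05,0,0,0,1]' | grep -E 'pos|force'
python3 -m crank '[0,0,0,0,0,0,1,0,0,0,0,0,0,1]' | grep -E 'pos|force'
python3 -c "
from h import *
c=cam('wrist','w11');cv2.imwrite('pics/w11z.png',cv2.resize(c['img'][170:290,230:390],None,fx=5,fy=5,interpolation=cv2.INTER_CUBIC));print(pose()[:2])
c=cam('top');cv2.imwrite('pics/t11.png',cv2.resize(c['img'][180:250,270:370],None,fx=8,fy=8,interpolation=cv2.INTER_CUBIC))
"
```

```text
tcp_pos: [625.4, 70.5, 147.1]
force: [0.0, -0.3, -0.6]
tcp_pos: [623.9, 69.6, 145.3]
force: [-0.1, 0.7, -0.6]
(array([624.0009794 ,  69.58976574, 145.40534768]), array([[ 8.98797099e-01, -2.31562025e-03,  4.38358773e-01],
       [-4.38361231e-01, -6.62831393e-04,  8.98798638e-01],
       [-1.79071837e-03, -9.99997099e-01, -1.61082908e-03]]))
```

View pics/w11z.png

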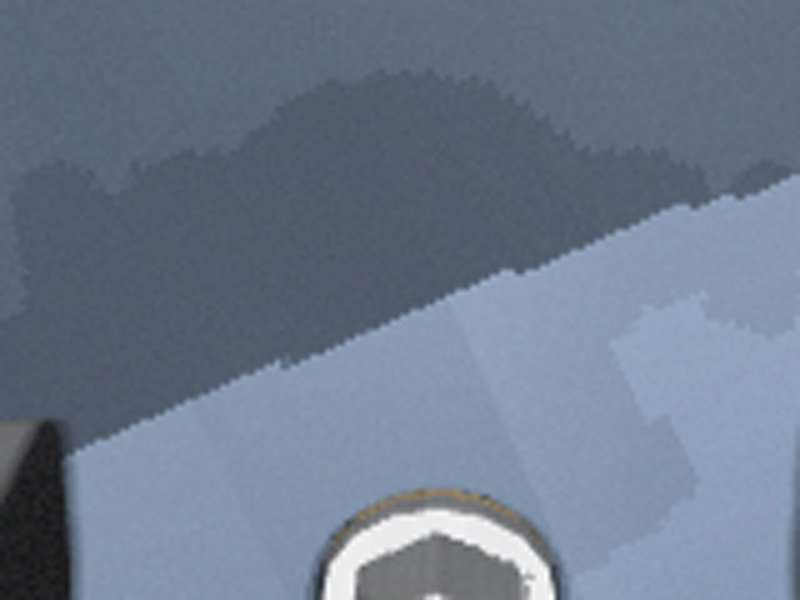

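View pics/t11.png

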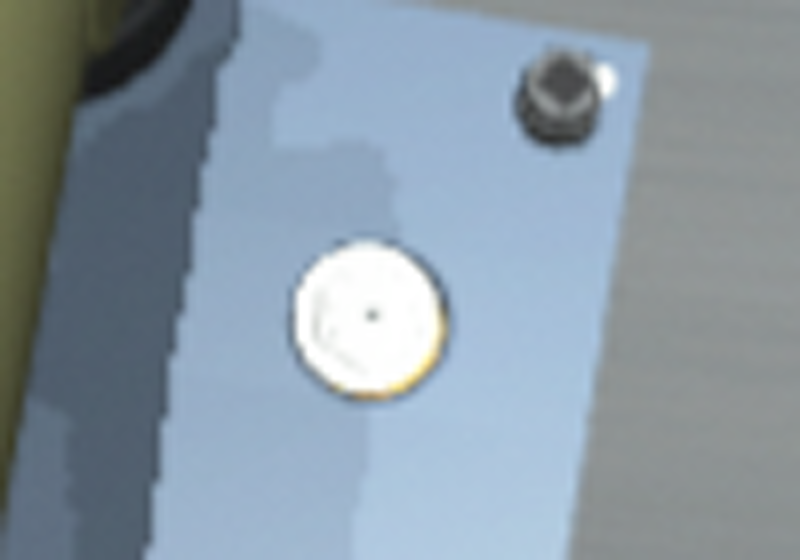

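The dark ring all round shows the nut inside the pocket. I'll move over it to confirm position and height from two views.

```bash

python3 -m crank '[-0.12,-0.04,-0.1,0,0,0,0.8,-0.12,-0.08,-0.2,0,0,0,0.5,-0.12,-0.08,-0.22,0,0,0,0.2,-0.12,-0.08,-0.22,0,0,0,0,-0.12,-0.08,-0.22,0,0,0,0]' | grep -E 'pos|force'
python3 -m crank '[0,0,0,0,0,0,0,0,0,0,0,0,0,0]' | grep -E 'pos|force'
python3 - <<'E'
from h import *
import pickle
c=cam('wrist','w12');pickle.dump(c,open("c12.pkl","wb"));print(fit(c,"nut"))
E
python3 -m crank '[0.12,0,0,0,0,0,0,0.24,0,0,0,0,0,0,0.24,0,0,0,0,0,0]' | grep -E 'pos|force'
python3 -m crank '[0,0,0,0,0,0,0,0,0,0,0,0,0,0]' | grep -E 'pos|force'
python3 - <<'E'
from h import *
import pickle
c=cam('wrist','w13');pickle.dump(c,open("c13.pkl","wb"));print(fit(c,"nut"))
a=cv2.imread("pics/w12.png")
cv2.imwrite("pics/wz.png",cv2.resize(np.vstack([a[170:270,280:440],c["img"][170:270,200:360]]),None,fx=3,fy=3,interpolation=cv2.INTER_CUBIC))
E
```

```text
tcp_pos: [574.2, 34.0, 166.8]
force: [0.6, 1.1, 0.8]
tcp_pos: [574.2, 35.0, 166.4]
force: [0.5, -0.8, -0.2]
[([348.5, 231.3], [44.6, 45.9], 1488.0), ([177.0, 84.8], [14.5, 16.9], 177.5)]
tcp_pos: [631.4, 5.0, 166.1]
force: [-0.7, 0.5, -0.1]
tcp_pos: [627.5, 8.1, 166.1]
force: [-1.0, 0.6, -1.0]
[([285.0, 232.5], [39.0, 47.0], 775.5), ([104.0, 83.5], [13.8, 17.1], 172.0)]
```

View pics/w12.png

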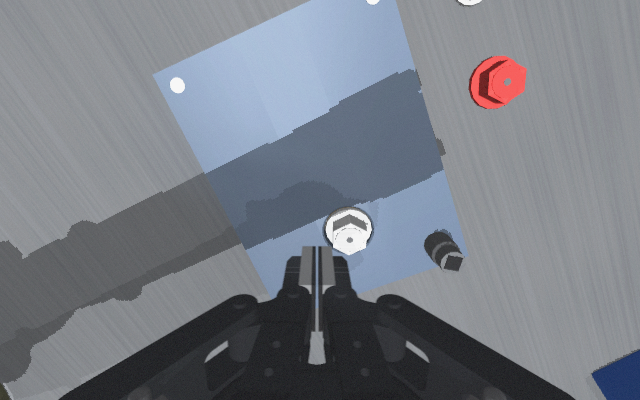

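View pics/wz.png

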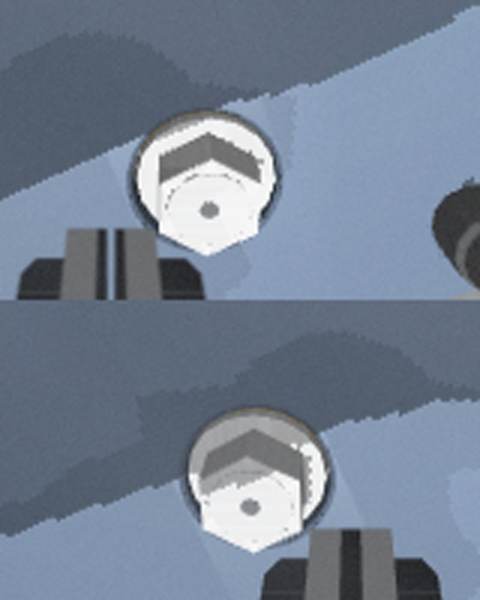

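The nut is inside the pocket's rim in both views, with the dot at (349.7,240) and (283.3,239). Next I'll triangulate it.

```bash
python3 - <<'E'
from h import *
import pickle
a=pickle.load(open("c12.pkl","rb"));b=pickle.load(open("c13.pkl","rb"))
def dot(c,u,v):
    g=cv2.cvtColor(c["img"],cv2.COLOR_BGR2GRAY)[v-5:v+6,u-5:u+6].astype(float)
    w=np.clip(210-g,0,None);y,x=np.mgrid[-5:6,-5:6];return u+(w*x).sum()/w.sum(),v+(w*y).sum()/w.sum()
d1=dot(a,350,240);d2=dot(b,283,239);print(d1,d2)
print(cross([(a["e"],ray(a,*d1)),(b["e"],ray(b,*d2))]))
for z in(40,46): print(onz(a,*d1,z),onz(b,*d2,z))
E
bash g.sh "[584.6,-12.8,80]" -26
```

```text
(np.float64(349.34664448141984), np.float64(239.579589572934)) (np.float64(282.9725400457666), np.float64(238.5692219679634))
(array([583.46332745, -13.12252416,  43.34708642]), [np.float64(0.01066574407069112), np.float64(0.010665744070613416)])
[583.11730268 -14.72198979  40.        ] [582.4251519  -14.34910688  40.        ]
[583.72901258 -11.8741145   46.        ] [584.29647235 -12.13185188  46.        ]
t 13.4 pos [627.3   8.5 166.4] yaw -25.9 F [-0.3  0.9  0.5] gap -0.001 frac 1
left mm [-29.   86.4 -37.8] deg [ 0.   0.1 -0.1]  row: [-0.116  0.346 -0.151] [ 0.     0.003 -0.002]
```

Nut top is at 43.3 and level, so its centre is about 8.3 mm above the plate: it has dropped in. Moving the closed fingers over it.

```bash
python3 -m crank '[-0.116,0.05,-0.15,0,0,0,0,-0.116,0.2,-0.15,0,0,0,0,-0.116,0.34,-0.15,0,0,0,0,-0.116,0.36,-0.15,0,0,0,0,-0.116,0.36,-0.15,0,0,0,0]' 40 | grep -E 'pos|force'
python3 -m crank '[0,0,0,0,0,0,0,0,0,0,0,0,0,0]' | grep -E 'pos|force'
bash g.sh "[584,-13.3,60]" -26
python3 -c "
from h import *
c=cam('scene');cv2.imwrite('pics/s14.png',cv2.resize(c['img'][160:240,270:390],None,fx=6,fy=6,interpolation=cv2.INTER_CUBIC))"
```

```text
tcp_pos: [583.1, -12.3, 75.1]
force: [-0.4, -0.6, 0.3]
tcp_pos: [587.3, -12.9, 79.2]
force: [0.7, 0.3, 0.1]
t 13.98 pos [587.3 -12.9  79.2] yaw -25.9 F [0.7 0.3 0.1] gap 0.001 frac 1
left mm [-2.9 19.2 -1.8] deg [-0.1  0.1  0.2]  row: [-0.011  0.077 -0.007] [-0.004  0.003  0.006]
```

View pics/s14.png

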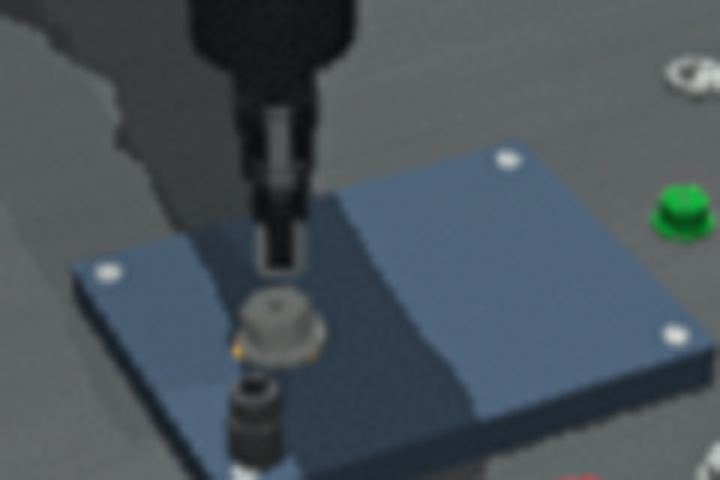

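The fingers are directly above the nut.

```bash
python3 -m crank '[-0.012,0.03,-0.007,0,0,0,0,-0.012,0.07,-0.007,0,0,0,0,-0.012,0.075,-0.007,0,0,0,0,-0.012,0.075,-0.007,0,0,0,0]' | grep -E 'pos|force'
bash g.sh "[584,-13.3,56]" -26
```

```text
tcp_pos: [581.0, -13.7, 57.0]
force: [0.4, -0.3, 0.1]
t 14.37 pos [581.  -13.7  57. ] yaw -26.0 F [ 0.4 -0.3  0.1] gap -0.001 frac 1
left mm [2.6 1.  1.7] deg [ 0.1  0.  -0.1]  row: [0.01  0.004 0.007] [ 0.002  0.001 -0.003]
```

```bash
python3 -m crank '[0,0,0,0,0,0,0,0,0,0,0,0,0,0]' | grep -E 'pos|force'
bash g.sh "[584,-13.3,56]" -26
```

```text
tcp_pos: [582.0, -13.8, 58.2]
force: [0.2, 0.2, -0.3]
t 14.53 pos [582.  -13.8  58.2] yaw -26.0 F [ 0.2  0.2 -0.3] gap 0.0 frac 1
left mm [1.5 2.2 1.3] deg [-0.  0.  0.]  row: [0.006 0.009 0.005] [-0.     0.001  0.   ]
```

```bash
python3 -m crank '[0.006,0.004,0.005,0,0,0,0,0.006,0.008,0.005,0,0,0,0,0.006,0.008,0.005,0,0,0,0]' | grep -E 'pos|force'
python3 -m crank '[0,0.004,0,0,0,0,0,0,0.004,0,0,0,0,0]' | grep -E 'pos|force'
python3 -m crank '[0,0.004,0,0,0,0,0,0,0.004,0,0,0,0,0]' | grep -E 'pos|force'
```

```text
tcp_pos: [583.9, -13.2, 56.0]
force: [-0.2, -0.6, 0.6]
tcp_pos: [583.7, -13.2, 54.9]
force: [0.9, -0.5, -0.2]
tcp_pos: [583.9, -13.2, 54.2]
force: [0.1, 0.2, 1.1]
```

```bash
python3 -m crank '[0,0.004,0,0,0,0,0,0,0.004,0,0,0,0,0]' | grep -E 'pos|force'
python3 -m crank '[0,0.002,0,0,0,0,0,0,0.002,0,0,0,0,0]' | grep -E 'pos|force'
```

```text
tcp_pos: [583.6, -13.2, 52.9]
force: [-0.1, 0.4, -0.4]
tcp_pos: [583.6, -13.3, 52.4]
force: [0.6, 1.3, -0.0]
```

```bash
for k in 1; do python3 -m crank '[0,0.003,0,0,0,0,0,0,0.003,0,0,0,0,0]' | grep -E 'pos|force'
python3 -m crank '[0,0.003,0,0,0,0,0,0,0.003,0,0,0,0,0]' | grep -E 'pos|force'; python3 -m crank '[0,0.003,0,0,0,0,0,0,0.003,0,0,0,0,0]' | grep -E 'pos|force'; done
```

```text
tcp_pos: [583.7, -13.2, 51.6]
force: [-0.6, -0.3, -0.5]
tcp_pos: [583.7, -13.2, 51.0]
force: [0.6, 1.2, 0.1]
tcp_pos: [583.7, -13.2, 50.2]
force: [0.5, -0.8, -0.1]
```

```bash
python3 -m crank '[0,0.003,0,0,0,0,0,0,0.003,0,0,0,0,0]' | grep -E 'pos|force'
python3 -m crank '[0,0.003,0,0,0,0,0,0,0.003,0,0,0,0,0]' | grep -E 'pos|force'; python3 -m crank '[0,0.003,0,0,0,0,0,0,0.003,0,0,0,0,0]' | grep -E 'pos|force'
python3 -c "
from h import *
c=cam('scene');cv2.imwrite('pics/s15.png',cv2.resize(c['img'][160:240,270:390],None,fx=6,fy=6,interpolation=cv2.INTER_CUBIC))"
```

```text
tcp_pos: [583.8, -13.3, 49.9]
force: [-0.9, -0.1, 2.4]
tcp_pos: [583.9, -13.3, 49.2]
force: [-1.4, 0.5, 4.5]
tcp_pos: [583.8, -13.3, 48.4]
force: [-1.5, 0.5, 5.3]
```

View pics/s15.png

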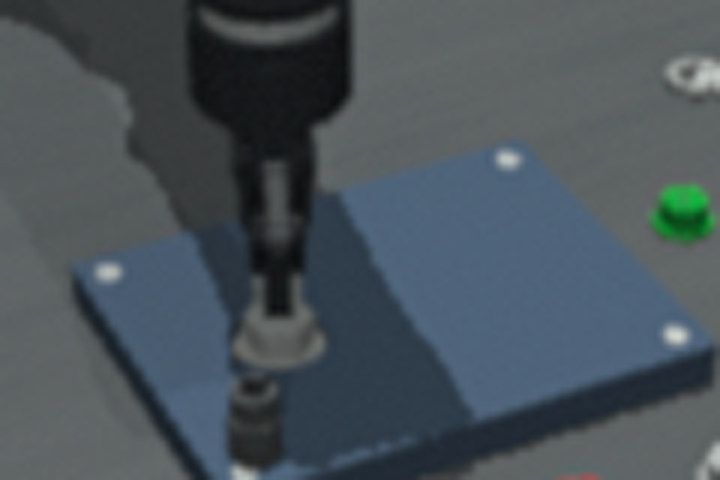

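Contact came at TCP 50, and the pad is yielding at about 5 N. Following it down to the stop.

```bash
python3 -m crank '[0,0.004,0,0,0,0,0,0,0.004,0,0,0,0,0]' | grep -E 'pos|force'
python3 -m crank '[0,0.004,0,0,0,0,0,0,0.004,0,0,0,0,0]' | grep -E 'pos|force'; python3 -m crank '[0,0.003,0,0,0,0,0,0,0.003,0,0,0,0,0]' | grep -E 'pos|force'
```

```text
tcp_pos: [583.9, -13.2, 47.3]
force: [-1.6, -0.1, 4.4]
tcp_pos: [583.9, -13.3, 46.3]
force: [-1.6, -0.6, 4.0]
tcp_pos: [583.8, -13.3, 45.5]
force: [-2.0, 0.1, 5.2]
```

```bash
python3 -m crank '[0,0.003,0,0,0,0,0,0,0.003,0,0,0,0,0]' | grep -E 'pos|force'
```

```text
tcp_pos: [583.9, -13.3, 45.1]
force: [-2.9, 0.1, 7.2]
```

```bash
python3 -m crank '[0,0.003,0,0,0,0,0,0,0.003,0,0,0,0,0]' | grep -E 'pos|force';python3 -m crank '[0,0.003,0,0,0,0,0,0,0.003,0,0,0,0,0]' | grep -E 'pos|force'
```

```text
tcp_pos: [583.9, -13.3, 45.1]
force: [-4.5, -0.1, 12.2]
tcp_pos: [584.0, -13.3, 45.0]
force: [-5.7, 0.5, 17.5]
```

At the stop: position is steady and the force is climbing. I'll hold at about 15 to 16 N.

```bash
python3 -m crank '[0,-0.001,0,0,0,0,0,0,-0.001,0,0,0,0,0,0,-0.001,0,0,0,0,0,0,-0.001,0,0,0,0,0,0,-0.001,0,0,0,0,0]' | grep -E 'pos|force'; python3 -m crank '[0,0,0,0,0,0,0,0,0,0,0,0,0,0,0,0,0,0,0,0,0]' | grep -E 'pos|force'
```

```text
tcp_pos: [584.0, -13.3, 45.0]
force: [-5.1, 0.3, 15.1]
tcp_pos: [584.0, -13.3, 45.0]
force: [-5.7, 0.5, 15.9]
```

Held for 0.67 s at about 15.5 N. Now I'll lift straight up and check.

```bash
python3 -m crank '[0,-0.01,0,0,0,0,0,0,-0.02,0,0,0,0,0,0,-0.04,0,0,0,0,0,0,-0.08,0,0,0,0,0,0,-0.12,0,0,0,0,0]' | grep -E 'pos|force'; python3 -m crank '[0,-0.15,0.1,0,0,0,0,0,-0.3,0.2,0,0,0,0,0,-0.34,0.25,0,0,0,0,0,-0.34,0.25,0,0,0,0,0,-0.34,0.25,0,0,0,0]' | grep -E 'pos|force';python3 -m crank '[0,0,0,0,0,0,0,0,0,0,0,0,0,0]' | grep -E 'pos|force'
python3 -c "
from h import *
c=cam('wrist','w16');print(c['e'])
c=cam('top');a=cv2.resize(c['img'][180:250,270:370],None,fx=4,fy=4,interpolation=cv2.INTER_CUBIC)
c=cam('scene');b=cv2.resize(c['img'][180:250,270:370],None,fx=4,fy=4,interpolation=cv2.INTER_CUBIC);cv2.imwrite('pics/ts16.png',np.vstack([a,b]))"
```

```text
tcp_pos: [583.5, -13.3, 73.7]
force: [-0.2, -0.2, -0.3]
tcp_pos: [612.1, 44.0, 160.0]
force: [-0.3, -0.7, -0.5]
tcp_pos: [609.8, 41.3, 157.0]
force: [-0.6, -0.9, 0.3]
[645.6492045  114.36749345 289.10005495]
```

View pics/w16.png

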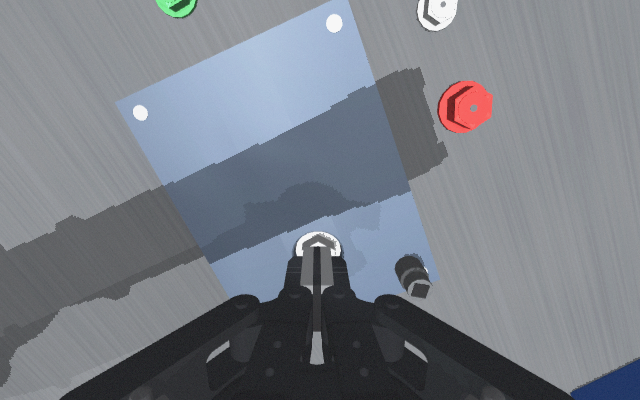

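View pics/ts16.png

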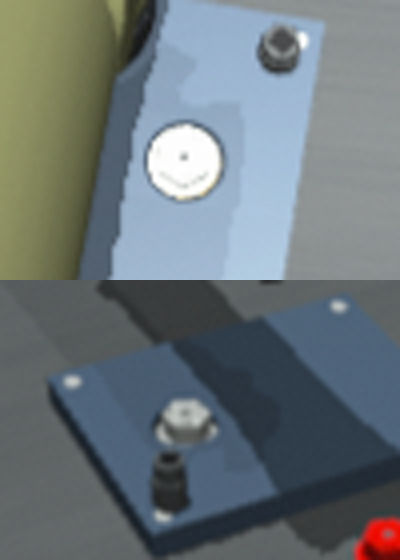

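The nut sits low, level and centred in the pocket. The socket, can and wrench look unmoved, and the hand is clear. Handing in.

```bash
python3 -c "
from h import *
print(pose()[2]['t']);print(ctrl.hand_in())"
```

```text
19.3167
the job is handed in; nothing more can be done
None
```

I slid the nut into the pocket with the part-closed fingers as an open cradle, never pinching or lifting it. I then pressed it straight down with the closed fingertips and handed the job in at 19.3 s. No verdict came back.

**Press by feel:** the fingers met the nut at a TCP height of about 50 mm. The pad yielded at a reading of 4–5 N, softer than the stated 7 N. It stopped firmly at 45.0 mm, about 5 mm of travel. The nut's centre is then about 1 mm below the plate's top, within the fully-home range. The press was held for 0.67 s at 15–16 N, plus about 5 N sideways; the highest reading was about 18 N.

**Last checks:** the top and scene views show the nut level and inside the pocket rim, with the socket still standing. The hand was clear with no force on it. I did not measure the final sideways position to the millimetre, nor take before-and-after positions of the socket, can and wrench.

**One disagreement:** before the press, two wrist-camera views put the nut's top at 43.3 mm, but contact came at 39 mm. I took this as error in the camera height and relied on the contact.

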